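# Uncover the dust extractor's filter

### The job

The clay-dust filter needs cleaning: with the fingertips press the orange snap tab of the green extractor all the way in, then push the white cover (it has a blue ridge to push on) off the filter, along its rails and over the tab, until it meets the end stop and the filter lies uncovered. Only press and push: do not lift or tip the cover, and leave the other things on the table where they are.

Things in the scene. Friction and masses are not known exactly. Their poses are not given: they have to be found in the camera images.
- extractor: Green filter unit of a dust extractor, fixed: a low box 250 (x) x 150 (y) x 68 mm high, plus a duct stub 22 long on its +x end. Origin: centre of its underside, on the table; z up; +x is the way the cover is to be pushed. Inside its 68 mm high outer walls: the filter (top 51 high) in the -x half, a grey ledge 56 high with the tab in the +x half.
- end_stop (a point): Middle of the inner face of the unit's +x wall, at x = +107 mm in the extractor's frame, 64 mm high: the stop that the cover's +x edge meets. Two aluminium rails along x (tops 60 high, y = +-46 to +-60) carry the cover; the side walls guide it with 2 mm play each side.
- cover: White loose cover plate, 100 (x) x 116 (y) x 8 mm, about 0.16 kg, on the rails, its top flush with the walls, 68 mm high. Origin: centre of its underside. At the start it hides the filter, origin at x = -55 mm in the extractor's frame, and the raised tab blocks it after 2 mm; at the end stop its origin is at x = +57. Slides easily (1 to 2 N).
- cover_ridge (a point): Centre of the blue upright ridge on the cover, 10 (x) x 70 (y) x 20 mm high, standing on the plate (68 to 88 mm above the table, this point at 78), 20 mm to the -x side of the cover's centre. Push on its -x face. Nothing else of the unit stands higher than 68 mm.
- tab_top (a point): Centre of the top face of the orange snap tab, 44 (x) x 50 (y) mm, at the extractor's x = +19, y = 0; 68 mm above the table when out, 56 (level with the grey ledge) when fully in. Its -x side starts 2 mm beyond the cover's +x edge; 21 mm of ledge lies at either y side of it and 66 mm beyond it.
- tab (a joint): How far the tab is pressed in (straight down), in m: 0 out, 0.012 fully in. The cover passes over it from 0.008. Friction of about 4 N and no spring: it stays where it is left.
- bowl: Bystander, sizes in mm: small open terracotta bowl, 80 across, 42 tall; origin at the centre of its underside
- jar: Bystander, sizes in mm: capped amber glass jar, 54 across, 65 tall; origin at the centre of its underside
- rib: Bystander, sizes in mm: flat dark wooden shaping rib, 100 x 40 x 7; origin at the centre of its underside
- tile: Bystander, sizes in mm: square glaze test tile, 60 x 60 x 8; origin at the centre of its underside
- mug: Bystander, sizes in mm: white mug, 80 across, 90 tall, handle on its +y side; origin at the centre of its underside
- brush: Bystander: glaze brush lying flat
- puck: Bystander, sizes in mm: plain steel cylinder weight, 64 across, 40 tall; origin at the centre of its underside
There are look-alikes about, which are no part of the job. There is more than one size of the cover; the one meant has the size given above.

How it is judged (in metres and radians):
On the way, in this order (a step that is already met when the one before it is completed fails the run):
1. the snap tab is pressed in while the cover is still on its seat (value of joint tab above 0.0095 m and x of cover in the frame of extractor below -0.047 m), for 0.1 s.
2. the cover is pushed along its rails to the end stop (x of cover in the frame of extractor above 0.045 m), for 0.2 s.
At the end, for the whole second after the job is handed in: The cover lies flat and at rest on its rails (within 4 mm of rail height), within 12 mm of the end stop, with the tab pressed in beneath it and the filter uncovered; no bystander has been moved by more than 30 mm (x of cover in the frame of extractor between 0.045 and 0.062 m and y of cover in the frame of extractor between -0.006 and 0.006 m and z of cover in the frame of extractor between 0.056 and 0.064 m and angle between cover's own z axis and vertical below 0.06 rad and value of joint tab above 0.0075 m and linear speed of cover below 0.01 m/s and not (distance of any of bowl, jar, rib, tile, mug, brush, puck from where it was at the start of the episode above 0.03 m)); the robot touches nothing.
It fails at once if the cover is lifted more than 10 mm off its rails (z of cover in the frame of extractor above 0.07 m).
It fails at once if the cover is tipped by more than about 11 degrees (angle between cover's own z axis and vertical above 0.2 rad).
It fails at once if a bystander is moved by more than 30 mm (distance of any of bowl, jar, rib, tile, mug, brush, puck from where it was at the start of the episode above 0.03 m).
It also fails if it takes over 40 s, if anything falls off the work surface, if the arm or the gripper's body presses on something with over 40 N, if the wrist force passes 120 N, or if a joint passes its speed limit or range.

### The arm

A 6-joint arm with a two-finger parallel gripper is mounted at the origin on the work surface. World frame = base frame: x ahead of the robot, y to its left, z up, the work surface at z = 0. Lengths are in mm, angles in degrees, forces in N, time in s.
With the tool pointing down it reaches from about 350 to 775 mm from the base axis. Payload 5.5 kg.
Tool frame: the origin (TCP) lies at the very end of the fingers, on their centre line; the grasp point (between the pads) lies 19 mm behind it (ctrl.pinch_z is the distance from the TCP to the grasp point, in mm); x points along the fingers, y is the direction in which the jaws open and shut, and the axes are right-handed (so a half turn about x gives the same grasp; the last joint's range is limited). The gripper opens to 85 mm and grips with 20 to 120 N. Pads are 22 mm wide; open, the fingers measure 114 mm over their backs; the gripper's body (76 mm by 85 mm) begins 54 mm behind the grasp point. The pads swing forward as they close: fully open they stand 13 mm farther back than shut.
Start: joints at [66.257, 17.945, 2.641, 74.691, 0, 82.002], TCP at [156.053, 553.461, 231.323] pointing down, gripper open.
Joint ranges: [-158.12, 158.12], [-49.38, 96.58], [-58.88, 72.47], [-126.05, 133.96], [-84.25, 85.87], [-180, 180]. Speed limits (degrees/s): [147.25, 147.25, 180, 180, 180, 180].

### API

Orientations are given as [roll, pitch, yaw] about the fixed x, y, z axes, in that order (R = Rz(yaw) Ry(pitch) Rx(roll)).
In Python, from cell import ctrl gives the robot as it stands. The module is installed in compiled form; this text tells all that it offers.
- The arm moves only by the shell command python3 -m creep 'ROWS' [FORCE]. ROWS is JSON, a list of rows, each a list of 7 numbers: the shift along the world's x, y, z in mm, then the turn, a rotation vector about the world's x, y, z in degrees, then the closure, from -1 (fully open) to 1 (shut). In form: [[x, y, z, wx, wy, wz, gripper], ...]. A call has 1 to 10 rows; each row shifts and turns the pose as measured when the row begins; what a row does not reach is not made up. A row lasts 1/12 s, in which the tool goes at most 41.7 mm and 7.16 degrees, less where a joint would pass 70% of its speed; a pose out of reach is approached as far as the arm can. A call is refused whole if a number of a shift passes 41.7 or a number of a turn 7.16, either way. A call with a gripper value outside its range is refused whole. The fingers move at their own pace and stop on an object; FORCE is the grip in N (left out, the last holds). Time passes only in rows, so rows that do not move let the fingers close. It gives the time, the measured TCP pose, the force and the opening at its end, in the units of the state.
- ctrl.get_obs(): the state, without advancing time (a new reading comes with each control period).
- ctrl.capture(name): name is "side" or "top"; returns a dict with "img" (420x560x3 uint8, blue, green, red), "fov_y" (degrees; the focal length in pixels is half the picture's height over the tangent of half this angle, whatever the lens; pixels are square), "cx", "cy" (the principal point, pixels), "k1" (the pictures are not rectified: a ray, as slopes to the right and down, at radius r is drawn at 1 + k1 r^2 times it, then the intrinsics apply), "eye" and "attitude" of the camera in the world. Camera axes: x right, y down, z forward; pixel columns grow to the right and rows downward; lengths in mm; the calibration is good to about 2 mm. A picture is of the moment at which its call begins. There is no depth.
- ctrl.close_job(): hands the job in, once; it reports no verdict.
Trained networks look in the newest picture that a camera, given by its name, has taken for a name from the list of things; names that differ only in an ending like _2 or _b are one class to them, and where a whole thing is asked for, a point or a joint stands for the part that bears it (a point fixed in the world has none). Each returns a list of dicts, best first, with "p" (0 to 1); they miss things now and then, are a little off and sometimes report something else, mostly with a low value. They report only what shows in the picture. A call takes as long as a camera call. They do not tell look-alikes from the thing itself.
- ctrl.regions_of(name, camera): "region" (420x560 bool, what is visible of it) and "extent" ([left, top, right, bottom] in pixels, round what is visible of it).
The state is a dict: "clock": time; "joint_positions": joint angles; "joint_vel": joint speeds; "effort": joint torques, N m; "tcp_pos": TCP position; "orientation": TCP orientation; "contact_force": force on the tool from outside, world axes, zero at the start; "moment": the same for the moment, N m; "opening": opening from 0.0 (shut) to 1.0 (fully open).
Only numpy, scipy, OpenCV 4.12 (cv2) and the standard library are available. Lean on these libraries where they do the work, as an engineer would, in place of code of your own. Each camera call takes 0.05 s, during which the arm holds its last target.

## Working session

There is one attempt and no reset: what is moved stays moved. The work goes in short steps, Python scripts to look and compute and a shell command to move; the robot and the scene stay as the last step left them, time stands still between calls to the robot, and variables do not carry over. Pictures are saved under pics/ and viewed, and the job is handed in when it is done.

```bash
mkdir -p pics; python3 - <<'E'
from cell import ctrl
import cv2
o=ctrl.get_obs(); print(o)
for n in("top","side"):
    c=ctrl.capture(n); cv2.imwrite(f"pics/{n}0.png",c["img"])
    print({k:v for k,v in c.items() if k!="img"})
    for t in("extractor","cover","cover_ridge","tab_top","tab"):
        for d in ctrl.regions_of(t,n): print(n,t,d["p"],d["extent"])
E
```

```text
{'clock': 0.0, 'joint_positions': array([6.62577316e+01, 1.79901188e+01, 2.57640721e+00, 7.46922984e+01,
       8.16592325e-04, 8.20007979e+01]), 'joint_vel': array([-0.07103096,  0.01947188, -0.02662189, -0.026941  , -0.01929998,
       -0.0443036 ]), 'effort': array([-7.96484946e-04, -4.80628824e+01,  2.98532975e+01,  1.94621732e-02,
       -4.47586426e-04, -1.67383590e-06]), 'tcp_pos': array([155.80860776, 552.93924228, 230.41164564]), 'orientation': array([ -98.44054075,   89.89398685, -114.18360788]), 'contact_force': array([-0.48019116, -0.60483781,  0.07678082]), 'moment': array([-0.02596083, -0.00348549, -0.06199443]), 'opening': 1.0040730546043963}
{'fov_y': 44.046470635602105, 'cx': 271.74127212776307, 'cy': 213.3688123888276, 'k1': -0.013817633353968305, 'eye': array([ 343.34410624,   -8.82040261, 1602.36901149]), 'attitude': array([-173.51444365,   -0.80806594,  -88.86494262])}
top extractor 0.73 [187.9, 156.9, 262.5, 252.1]
top cover 0.89 [189.5, 269.3, 221.7, 301.7]
top cover 0.66 [190.5, 197.9, 242.7, 247.5]
top cover 0.63 [139.8, 252.2, 172.4, 290.4]
top cover_ridge 0
[... 179 characters left out ...]
p tab 0.68 [217.5, 188.3, 237.7, 205.6]
{'fov_y': 43.20912620014868, 'cx': 277.3248163132909, 'cy': 209.8733249824343, 'k1': -0.08939302860357441, 'eye': array([-227.92295478, -812.30696088, 1282.208683  ]), 'attitude': array([-137.2131293 ,   -0.50906062,  -43.26915995])}
side extractor 0.86 [209.7, 165.4, 297.2, 233.2]
side cover 0.85 [153.9, 190.1, 176.4, 209.3]
side cover 0.63 [166.0, 219.0, 199.5, 249.2]
side cover 0.56 [214.6, 182.0, 258.3, 210.5]
side cover_ridge 0.84 [152.0, 187.7, 177.2, 209.6]
side cover_ridge 0.76 [167.6, 223.3, 197.7, 243.5]
side cover_ridge 0.75 [218.5, 183.1, 258.3, 209.8]
side tab_top 0.54 [251.0, 184.1, 263.3, 198.1]
side tab 0.44 [249.2, 183.0, 265.5, 199.4]
```

```bash
python3 - <<'E'
import cv2
a=cv2.imread("pics/top0.png");cv2.imwrite("pics/topc.png",cv2.resize(a[140:320,120:320],None,fx=3.3,fy=3.3,interpolation=cv2.INTER_CUBIC))
a=cv2.imread("pics/side0.png");cv2.imwrite("pics/sidec.png",cv2.resize(a[130:270,140:320],None,fx=4,fy=4,interpolation=cv2.INTER_CUBIC))
E
```

```text
(no output)
```

View pics/top0.png

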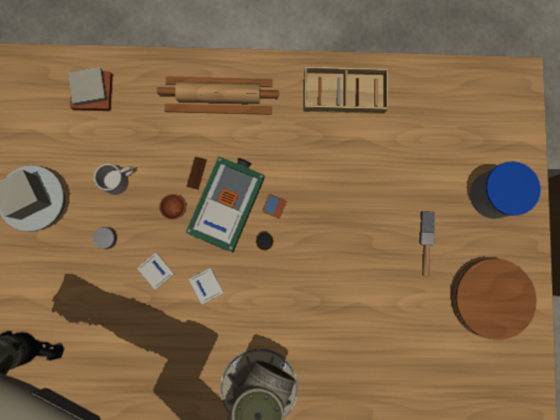

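View pics/topc.png

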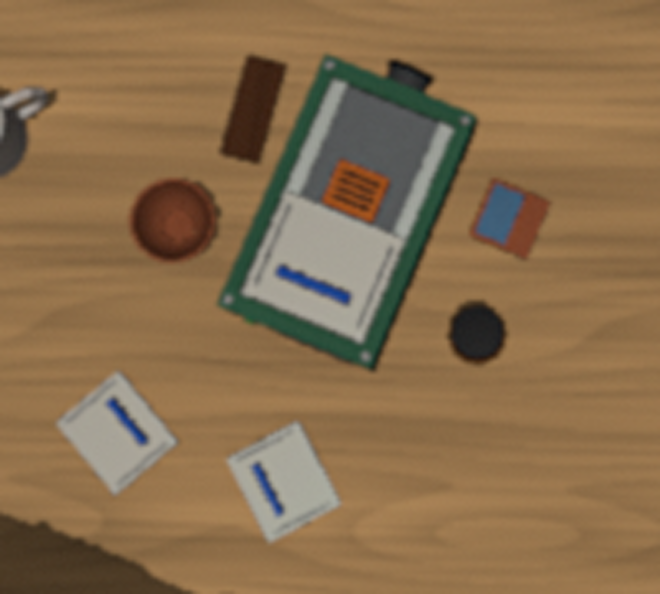

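View pics/sidec.png

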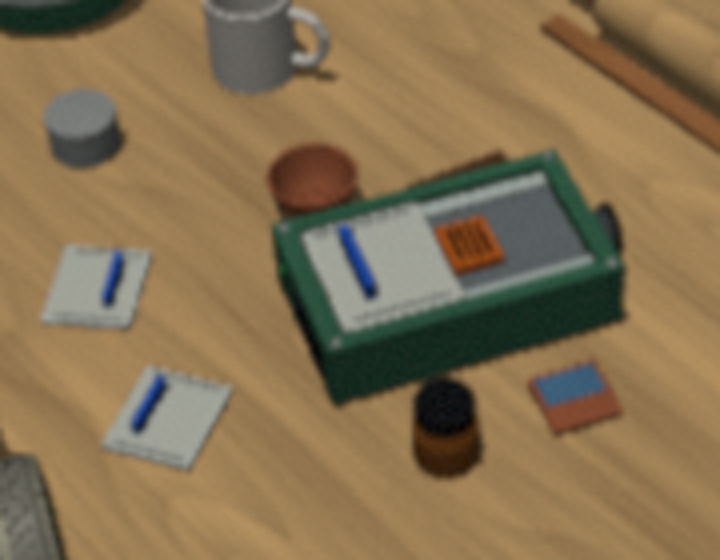

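The top view shows the green extractor around px (226,204), with the duct end up-right, the orange tab near (228,198) and the ridge near (215,226). The two plates on the table at (155,271) and (206,286) are decoys. Next I fit the pose.

```bash
cat > h.py <<'E'
import numpy as np
from scipy.spatial.transform import Rotation as R
def proj(c,P):
    P=np.atleast_2d(P).astype(float)
    q=(P-c["eye"])@R.from_euler("xyz",c["attitude"],degrees=True).as_matrix()
    s=q[:,:2]/q[:,2:]; s=s*(1+c["k1"]*(s**2).sum(1,keepdims=True))
    f=210/np.tan(np.radians(c["fov_y"]/2))
    return s*f+[c["cx"],c["cy"]]
E
python3 - <<'E'
from h import *
from cell import ctrl
import cv2
from scipy.optimize import least_squares
M=np.array([[125,75,68],[125,-75,68],[-125,-75,68],[-125,75,68],[-75,0,88],[19,0,68]])
T=np.array([[325,56],[476,120],[375,369],[220,304],[313,284],[358,189]])/3.3+[120,140]
S=np.array([[552,152],[622,262],[333,347],[275,228],[357,261],[469,243]])/4+[140,130]
ct=ctrl.capture("top");cs=ctrl.capture("side")
def W(p):
    return M@R.from_euler("z",p[2],degrees=True).as_matrix().T+[p[0],p[1],0]
for nm,L in(("top",[(ct,T)]),("side",[(cs,S)]),("both",[(ct,T),(cs,S)])):
    r=least_squares(lambda p:np.concatenate([(proj(c,W(p))-X).ravel() for c,X in L]),[550,150,-20],loss="soft_l1")
    print(nm,r.x,np.round(r.fun.reshape(-1,2),1).tolist())
p=r.x;Rm=R.from_euler("z",p[2],degrees=True).as_matrix()
for n,l in(("tab",[19,0,68]),("ridge",[-75,0,78]),("stop",[107,0,64])):print(n,Rm@l+[p[0],p[1],0])
for c,n in((ct,"t"),(cs,"s")):
    im=c["img"].copy()
    q=proj(c,W(p)); 
    s=4;x0,y0=(150,130) if n=="t" else (180,140)
    z=cv2.resize(im[y0:y0+130,x0:x0+140],None,fx=s,fy=s,interpolation=cv2.INTER_CUBIC)
    q=((q-[x0-.0,y0])*s).astype(int)
    cv2.polylines(z,[q[:4].astype(np.int32)],True,(0,0,255),1)
    for a in q[4:]: cv2.circle(z,tuple(int(v) for v in a),4,(0,255,255),1)
    cv2.imwrite(f"pics/fit_{n}.png",z)
o=ctrl.get_obs();print(R.from_euler("xyz",o["orientation"],degrees=True).as_matrix())
E
```

```text
top [544.57266883 110.4107423  -20.85326628] [[0.2, -0.8], [0.7, -1.7], [-0.6, 0.2], [-0.6, 0.8], [0.6, 0.2], [-0.3, 0.5]]
side [544.47014821 112.53697225 -19.96281134] [[0.2, -1.0], [1.3, 0.8], [-0.4, 2.2], [-1.2, 0.2], [0.2, -1.4], [0.0, -0.6]]
both [544.28784482 110.98133584 -20.58587766] [[-0.2, -0.7], [0.3, -1.8], [-0.6, 0.3], [-0.6, 1.1], [0.5, 0.3], [-0.5, 0.5], [0.8, -0.6], [1.5, 1.5], [-0.6, 2.3], [-0.9, 0.2], [0.4, -1.3], [0.3, -0.3]]
tab [562.07462319 104.30072843  68.        ]
ridge [474.0768776  137.35215459  78.        ]
stop [644.4554914   73.35896777  64.        ]
[[ 6.12901898e-05  2.71390040e-01  9.62469450e-01]
 [ 1.30453128e-04  9.62469442e-01 -2.71390046e-01]
 [-9.99999990e-01  1.42190698e-04  2.35862550e-05]]
```

View pics/fit_t.png

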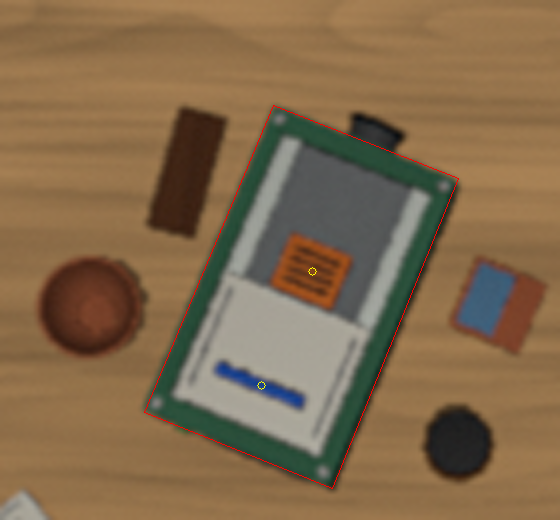

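View pics/fit_s.png

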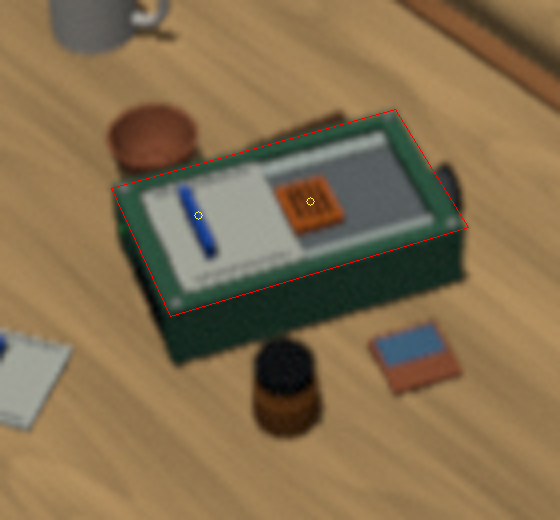

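```bash
python3 -m creep '[[27,-30,0,0,0,-5,1],[27,-30,0,0,0,0,1],[27,-30,0,0,0,0,1],[27,-30,0,0,0,0,1],[27,-30,0,0,0,0,1],[27,-30,0,0,0,0,1],[27,-30,0,0,0,0,1],[27,-30,0,0,0,0,1]]' 40
python3 - <<'E'
from cell import ctrl
from h import *
o=ctrl.get_obs();print(o["tcp_pos"],o["opening"],o["joint_positions"],R.from_euler("xyz",o["orientation"],degrees=True).as_matrix().round(4))
E
```

```text
clock: 1.37
tcp_pos: [372.5, 310.2, 231.3]
orientation: [91.2, 89.7, 71.2]
contact_force: [0.8, 0.7, 0.6]
opening: 0.001
[372.51144987 310.21663077 231.32417031] 0.0013512181421442258 [ 30.16010341   7.73087786 -10.45304011  71.58306001   0.20317912
  50.14413429] [[ 1.700e-03  3.417e-01  9.398e-01]
 [ 5.100e-03  9.398e-01 -3.418e-01]
 [-1.000e+00  5.400e-03 -1.000e-04]]
```

```bash
python3 -m creep '[[27,-29,0,0,0,0,1],[27,-29,0,0,0,0,1],[27,-29,0,0,0,0,1],[27,-29,0,0,0,-0.5,1],[27,-29,-20,0,0,0,1],[27,-29,-20,0,0,0,1],[27,-29,-25,0,0,0,1],[0,0,-25,0,0,0,1],[0,0,0,0,0,0,1]]'
python3 - <<'E'
from cell import ctrl
from h import *
import cv2
o=ctrl.get_obs();print(o["tcp_pos"],o["contact_force"],R.from_euler("xyz",o["orientation"],degrees=True).as_matrix().round(4))
for n in("top","side"):
    c=ctrl.capture(n);x0,y0=(150,130) if n=="top" else (180,110)
    cv2.imwrite(f"pics/{n}1.png",cv2.resize(c["img"][y0:y0+140,x0:x0+150],None,fx=4,fy=4,interpolation=cv2.INTER_CUBIC))
E
```

```text
clock: 2.12
tcp_pos: [566.6, 98.8, 149.6]
orientation: [41.5, 89.0, 20.4]
contact_force: [-2.1, -0.0, -0.7]
opening: -0.002
[566.61602001  98.7944161  149.59113394] [-2.13938329 -0.01424708 -0.65055472] [[ 0.0163  0.3605  0.9326]
 [ 0.0061  0.9327 -0.3606]
 [-0.9998  0.0115  0.013 ]]
```

View pics/side1.png

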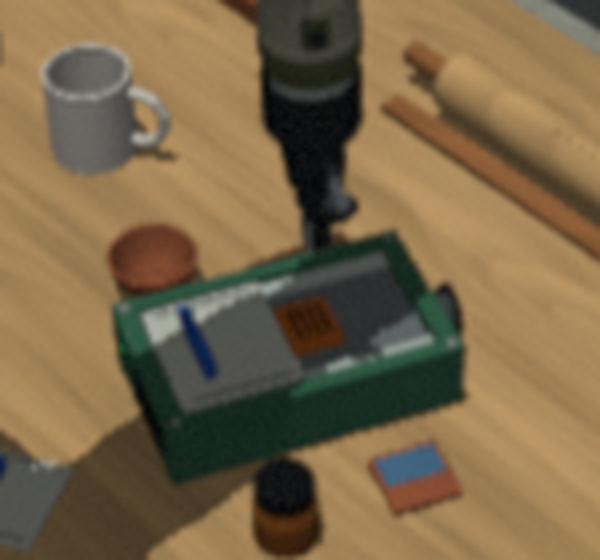

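View pics/top1.png

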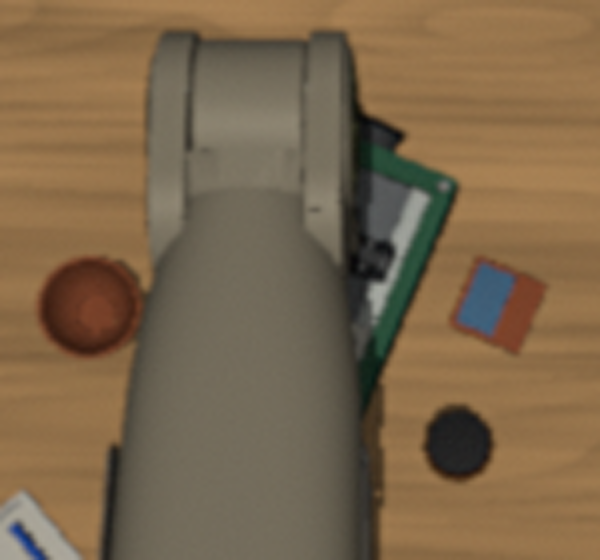

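The fingers hang closed above the unit, with the tip at about (318,250) in the side crop and z 150. The overhead view is blocked by the arm. Centring over the tab and lowering.

```bash
python3 -m creep '[[-4.5,5.5,-30,-0.3,0.9,0,1],[0,0,-30,0,0,0,1],[0,0,-10,0,0,0,1],[0,0,0,0,0,0,1]]'
python3 - <<'E'
from cell import ctrl
from h import *
import cv2
o=ctrl.get_obs();print(o["tcp_pos"],o["contact_force"],R.from_euler("xyz",o["orientation"],degrees=True).as_matrix().round(4))
n="side";c=ctrl.capture(n);x0,y0=(180,110)
p=(proj(c,o["tcp_pos"])[0]-[x0,y0])*4;print(p)
cv2.imwrite(f"pics/{n}2.png",cv2.resize(c["img"][y0:y0+140,x0:x0+150],None,fx=4,fy=4,interpolation=cv2.INTER_CUBIC))
E
```

```text
clock: 2.55
tcp_pos: [567.2, 109.5, 92.0]
orientation: [27.0, 88.9, 6.3]
contact_force: [-0.3, -1.0, 1.2]
opening: 0.004
[567.1529167  109.49167759  91.95203223] [-0.26028652 -1.03688821  1.24470665] [[ 0.0196  0.3541  0.935 ]
 [ 0.0022  0.9352 -0.3542]
 [-0.9998  0.009   0.0176]]
[310.0989649  294.21531399]
```

View pics/side2.png

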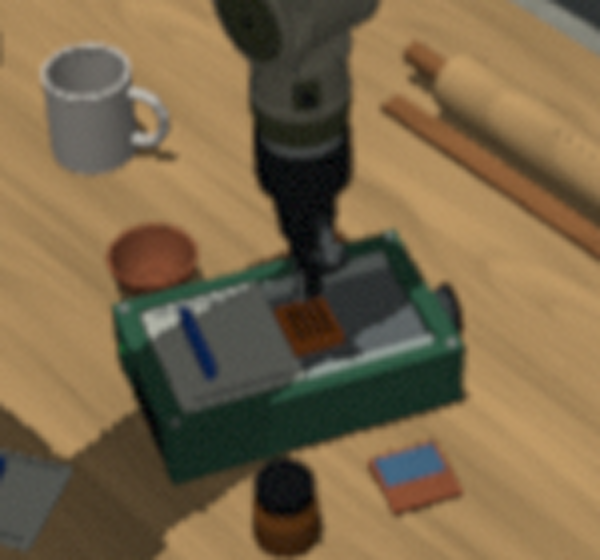

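Projected TCP (310,294) agrees with the imaged tip at (312,293). Correcting the lateral offset.

```bash
python3 -m creep '[[-5,-5,-5,0,0.8,0,1],[0,0,0,0,0,0,1],[0,0,0,0,0,0,1]]'; python3 -m creep '[[0,0,0,0,0,0,1]]'
```

```text
clock: 2.85
tcp_pos: [564.5, 105.7, 93.4]
orientation: [32.5, 89.3, 11.9]
contact_force: [0.3, -0.4, 1.1]
opening: 0.0
clock: 2.93
tcp_pos: [565.1, 105.7, 94.6]
orientation: [31.3, 89.2, 10.7]
contact_force: [-0.2, -0.9, -0.1]
opening: 0.0
```

```bash
python3 -m creep '[[-2,-1,-12,0,0,0,1],[-1,0,-12,0,0,0,1],[0,0,-6,0,0,0,1]]';python3 -m creep '[[0,0,-6,0,0,0,1],[0,0,-6,0,0,0,1]]'
```

```text
clock: 3.18
tcp_pos: [566.1, 104.6, 69.0]
orientation: [28.3, 88.6, 7.6]
contact_force: [-0.6, 0.1, 0.3]
opening: -0.002
clock: 3.35
tcp_pos: [566.5, 104.6, 58.0]
orientation: [28.5, 88.5, 7.9]
contact_force: [-3.5, 0.0, 4.9]
opening: 0.0
```

```bash
python3 -m creep '[[-3,0,-4,0,1,0,1],[0,0,-3,0,0,0,1]]';python3 -m creep '[[0,0,-2,0,0,0,1],[0,0,-2,0,0,0,1]]'
```

```text
clock: 3.52
tcp_pos: [566.1, 104.6, 56.0]
orientation: [35.2, 89.2, 14.6]
contact_force: [-17.7, -0.6, 37.5]
opening: -0.001
clock: 3.68
tcp_pos: [566.0, 104.6, 56.1]
orientation: [33.4, 89.1, 12.8]
contact_force: [-6.0, 0.1, 14.3]
opening: 0.001
```

```bash
python3 -m creep '[[0,0,25,0,0.5,0,1],[0,0,25,0,0,0,1],[-28,10,10,0,0,0,1],[-36,14,0,0,0,0,1],[-30,12,0,0,0,0,1],[-10,4,0,0,0,0,1],[0,0,0,0,0,0,1]]'
python3 - <<'E'
from cell import ctrl
from h import *
import cv2
o=ctrl.get_obs();print(o["tcp_pos"],o["contact_force"],R.from_euler("xyz",o["orientation"],degrees=True).as_matrix().round(4))
n="side";c=ctrl.capture(n);x0,y0=(180,110)
p=(proj(c,o["tcp_pos"])[0]-[x0,y0])*4;print(p)
cv2.imwrite(f"pics/{n}3.png",cv2.resize(c["img"][y0:y0+140,x0:x0+150],None,fx=4,fy=4,interpolation=cv2.INTER_CUBIC))
E
```

```text
clock: 4.27
tcp_pos: [461.4, 144.7, 119.2]
orientation: [45.1, 89.5, 24.3]
contact_force: [-0.2, -0.8, 0.5]
opening: -0.001
[461.37149383 144.68062109 119.2475608 ] [-0.17537169 -0.78469701  0.46479459] [[ 0.0082  0.3551  0.9348]
 [ 0.0037  0.9348 -0.3552]
 [-1.      0.0064  0.0063]]
[177.80167201 310.56321514]
```

View pics/side3.png

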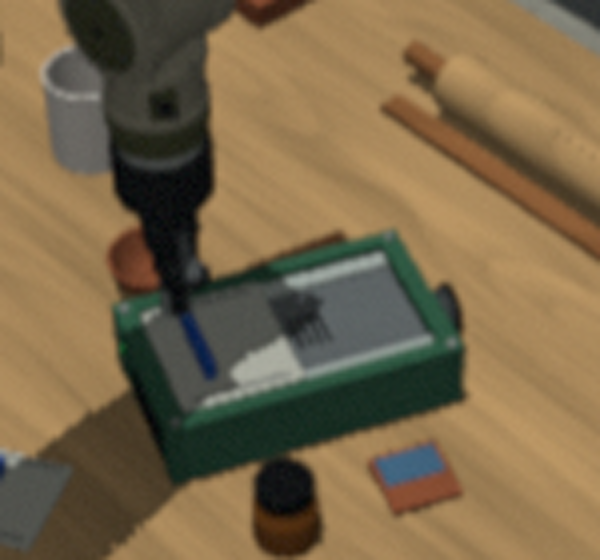

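```bash
python3 -m creep '[[-12,3,0,0,0.5,0,1],[0,0,0,0,0,0,1],[0,0,0,0,0,0,1]]'
python3 - <<'E'
from cell import ctrl
from h import *
import cv2
o=ctrl.get_obs();print(o["tcp_pos"])
for n in("top","side"):
    c=ctrl.capture(n);x0,y0=(150,130) if n=="top" else (200,150)
    cv2.imwrite(f"pics/{n}4.png",cv2.resize(c["img"][y0:y0+100,x0:x0+110],None,fx=6,fy=6,interpolation=cv2.INTER_CUBIC))
    for d in ctrl.regions_of("tab_top",n)+ctrl.regions_of("cover",n):print(n,d["p"],d["extent"])
E
```

```text
clock: 4.57
tcp_pos: [452.8, 147.1, 119.4]
orientation: [86.0, 89.8, 65.1]
contact_force: [0.2, 0.4, -0.1]
opening: -0.001
[452.83590501 147.11706967 119.36959622]
top 0.92 [213.1, 202.8, 241.9, 243.4]
top 0.65 [137.2, 251.3, 164.8, 290.6]
side 0.92 [165.7, 220.6, 197.9, 248.5]
side 0.85 [147.4, 189.0, 177.3, 211.5]
side 0.58 [214.6, 180.4, 258.1, 211.2]
```

View pics/side4.png

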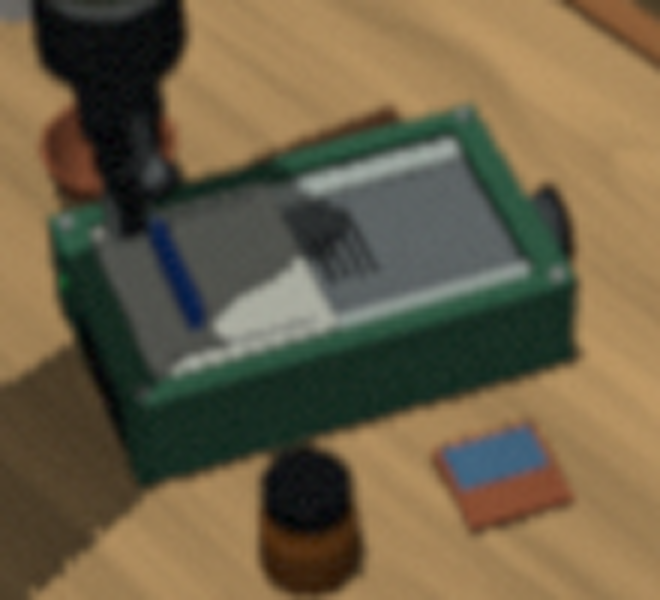

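View pics/top4.png

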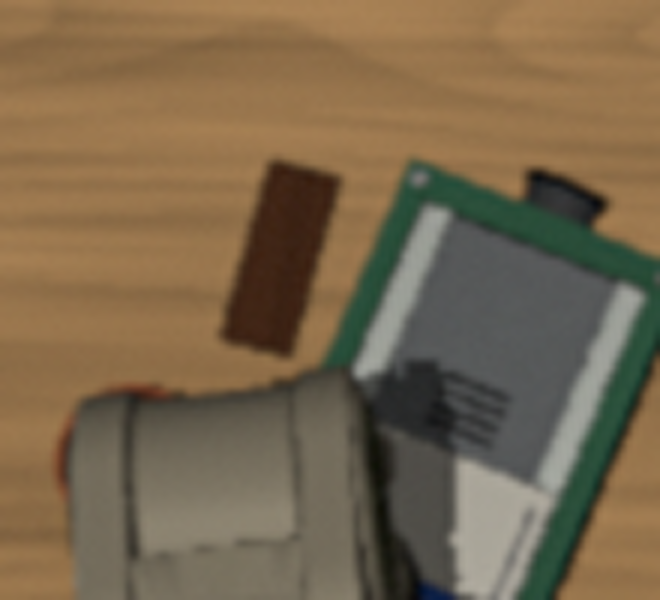

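The tab is flush, with only its grooves showing at about (335,240) in the side crop, and the cover is still seated. Lowering behind the ridge.

```bash
python3 -m creep '[[-3,0,-22,0,0,0,1],[0,0,-15,0,0,0,1],[0,0,-3,0,0,0,1],[0,0,0,0,0,0,1]]'
python3 - <<'E'
from cell import ctrl
from h import *
import cv2
o=ctrl.get_obs();print(o["tcp_pos"],o["contact_force"])
c=ctrl.capture("side");x0,y0=200,150
cv2.imwrite("pics/side5.png",cv2.resize(c["img"][y0:y0+100,x0:x0+110],None,fx=6,fy=6,interpolation=cv2.INTER_CUBIC))
E
```

```text
clock: 5.2
tcp_pos: [451.2, 146.8, 78.9]
orientation: [65.7, 89.7, 44.8]
contact_force: [-1.0, -0.4, -0.3]
opening: -0.005
[451.17408562 146.80304716  78.94011232] [-1.00930705 -0.39935834 -0.26763775]
```

View pics/side5.png

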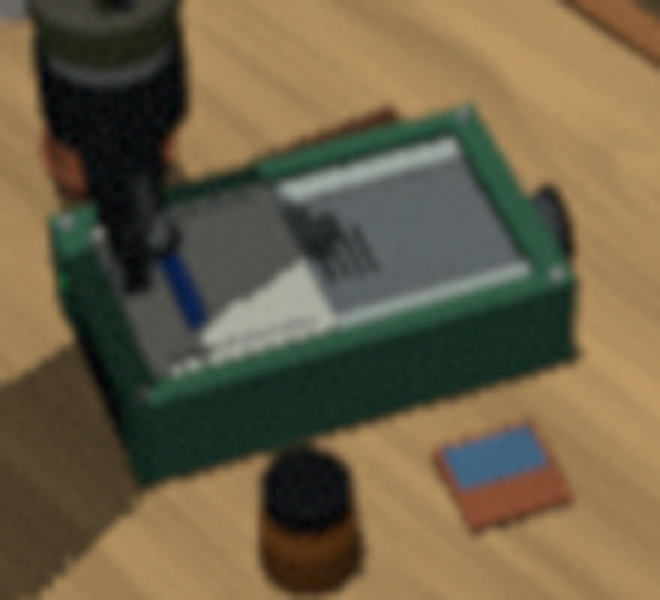

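The fingers stand behind the ridge, tip at (138,290) in the crop. Pushing.

```bash
python3 -m creep '[[8,-3,-2,0,0,0,1],[8,-3,0,0,0,0,1],[9,-3.4,0,0,0,0,1],[9,-3.4,0,0,0,0,1],[9,-3.4,0,0,0,0,1]]'
```

```text
clock: 5.67
tcp_pos: [497.8, 129.8, 79.4]
orientation: [61.5, 89.6, 40.7]
contact_force: [-1.1, -0.3, 0.1]
opening: 0.003
```

```bash
python3 - <<'E'
from cell import ctrl
from h import *
import cv2
o=ctrl.get_obs();print(o["tcp_pos"],o["contact_force"],(o["tcp_pos"][:2]-[544.3,111])@[[.9354,.3535],[-.3535,.9354]])
c=ctrl.capture("side");x0,y0=200,150
cv2.imwrite("pics/side6.png",cv2.resize(c["img"][y0:y0+100,x0:x0+110],None,fx=6,fy=6,interpolation=cv2.INTER_CUBIC))
E
```

```text
[497.83565435 129.83551069  79.35623844] [-1.06288419 -0.30224642  0.14761593] [-50.12110195   1.19359051]
```

View pics/side6.png

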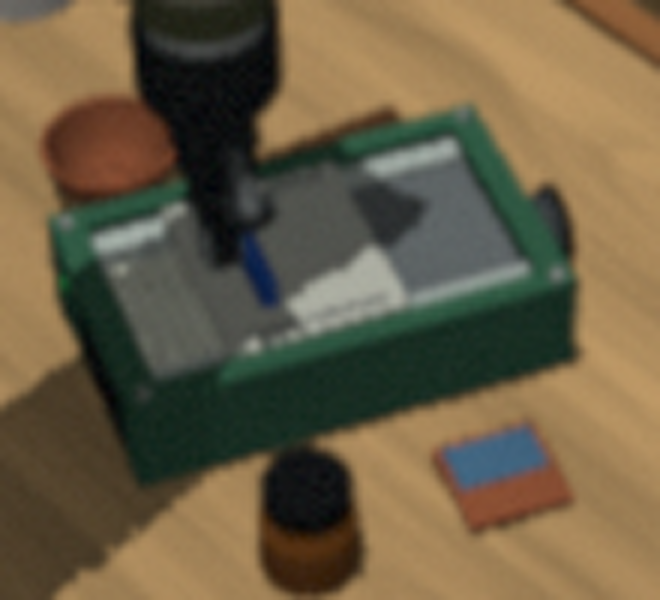

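The cover slides flat over the tab, and the filter shows at its left. Continuing.

```bash
python3 -m creep '[[9,-3.4,-2,0,0,0,1],[9,-3.4,-1,0,0,0,1],[9,-3.4,0,0,0,0,1],[9,-3.4,0,0,0,0,1],[8,-3,0,0,0,0,1]]'; python3 -m creep '[[5,-1.9,0,0,0,0,1],[5,-1.9,0,0,0,0,1]]'; python3 -m creep '[[4,-1.5,0,0,0,0,1],[4,-1.5,0,0,0,0,1]]'
```

```text
clock: 6.13
tcp_pos: [547.9, 111.0, 76.6]
orientation: [60.3, 89.5, 39.3]
contact_force: [-1.8, 1.4, 2.0]
opening: -0.001
clock: 6.3
tcp_pos: [560.0, 106.4, 76.5]
orientation: [59.4, 89.5, 38.4]
contact_force: [-1.9, 0.3, 1.7]
opening: 0.005
clock: 6.47
tcp_pos: [564.9, 104.9, 76.1]
orientation: [119.3, 89.4, 98.4]
contact_force: [-21.9, 9.8, 18.2]
opening: -0.001
```

```bash
python3 - <<'E'
from cell import ctrl
from h import *
import cv2
o=ctrl.get_obs();print(o["tcp_pos"],o["contact_force"],(o["tcp_pos"][:2]-[544.3,111])@[[.9354,.3535],[-.3535,.9354]])
c=ctrl.capture("side");x0,y0=200,150
cv2.imwrite("pics/side7.png",cv2.resize(c["img"][y0:y0+100,x0:x0+110],None,fx=6,fy=6,interpolation=cv2.INTER_CUBIC))
E
```

```text
[564.91542823 104.86405205  76.13152509] [-21.93266937   9.77386385  18.19105752] [21.45272917  1.54798816]
```

View pics/side7.png

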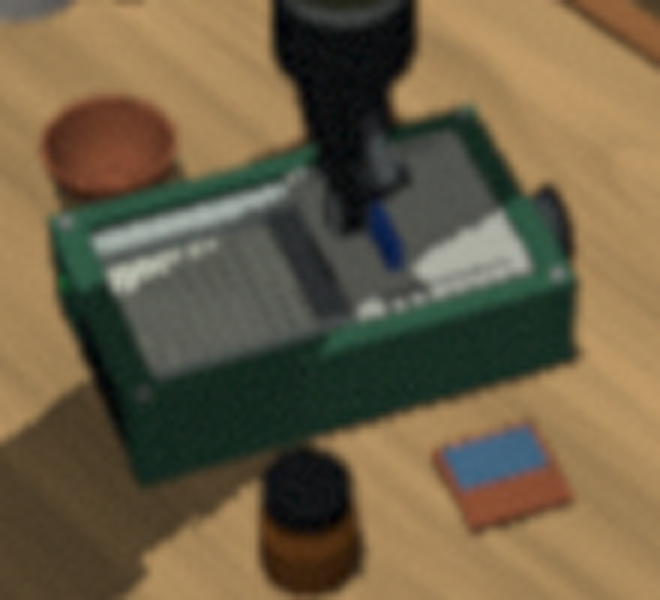

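The cover meets the end stop: 22 N, with the tool at the predicted x of +21. Holding a moment, then backing off and lifting clear.

```bash
python3 -m creep '[[0,0,0,0,0,0,1],[-1,0.4,0,0,0,0,1],[-9,3.4,0,0,0,0,1],[-12,4.5,0,0,0,0,1],[-8,3,10,0,0,0,1],[0,0,30,0,0,0,1],[0,0,35,0,0,0,1],[-30,20,30,0,0,0,1],[-30,30,10,0,0,0,1],[-25,30,0,0,0,0,1]]'
python3 -m creep '[[-25,30,0,0,0,0,1],[-25,30,0,0,0,0,1],[-25,30,0,0,0,0,1],[-25,30,0,0,0,0,1],[-20,20,0,0,0,0,1],[0,0,0,0,0,0,1],[0,0,0,0,0,0,1]]'
python3 - <<'E'
from cell import ctrl
from h import *
import cv2
for n in("top","side"):
    c=ctrl.capture(n);x0,y0=(130,140) if n=="top" else (180,140)
    cv2.imwrite(f"pics/{n}8.png",cv2.resize(c["img"][y0:y0+120,x0:x0+150],None,fx=4.5,fy=4.5,interpolation=cv2.INTER_CUBIC))
    Rm=R.from_euler("z",-20.7,degrees=True).as_matrix()
    print(n,"exp ridge",proj(c,Rm@[37,0,78]+[544.3,111,0]))
    for d in ctrl.regions_of("cover_ridge",n):
        r=d["region"]; print(d["p"],d["extent"])
    hsv=cv2.cvtColor(c["img"],cv2.COLOR_BGR2HSV);m=cv2.inRange(hsv,(105,140,40),(130,255,255))
    k,_,st,ce=cv2.connectedComponentsWithStats(m)
    print([(ce[i].round(1).tolist(),int(st[i,4])) for i in range(1,k) if 15<st[i,4]<300])
E
```

```text
clock: 7.35
tcp_pos: [452.7, 191.7, 192.8]
orientation: [90.1, 89.5, 68.7]
contact_force: [0.0, 0.4, -1.0]
opening: 0.0
clock: 7.93
tcp_pos: [322.1, 341.4, 203.2]
orientation: [61.7, 88.5, 40.6]
contact_force: [0.4, 1.0, -0.5]
opening: -0.004
top exp ridge [[230.09418198 191.75589407]]
0.94 [213.1, 163.0, 255.4, 207.7]
0.77 [138.1, 253.4, 172.6, 290.1]
0.56 [190.1, 270.1, 224.6, 302.4]
[([229.1, 190.9], 51), ([158.2, 267.5], 24), ([200.1, 287.0], 22)]
side exp ridge [[262.71605948 186.75973911]]
0.87 [151.9, 190.3, 180.7, 208.9]
0.85 [166.9, 221.6, 201.1, 245.6]
0.8 [248.8, 173.2, 291.7, 201.5]
[([261.6, 185.2], 43), ([167.6, 199.4], 20), ([176.8, 230.1], 29)]
```

View pics/side8.png

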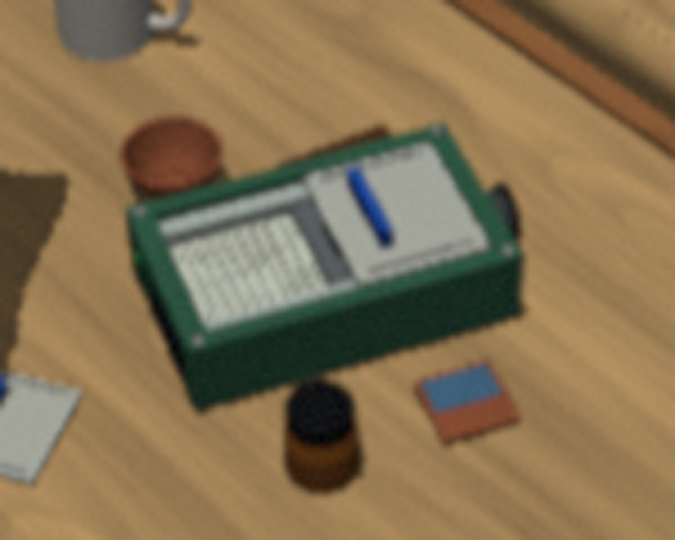

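View pics/top8.png

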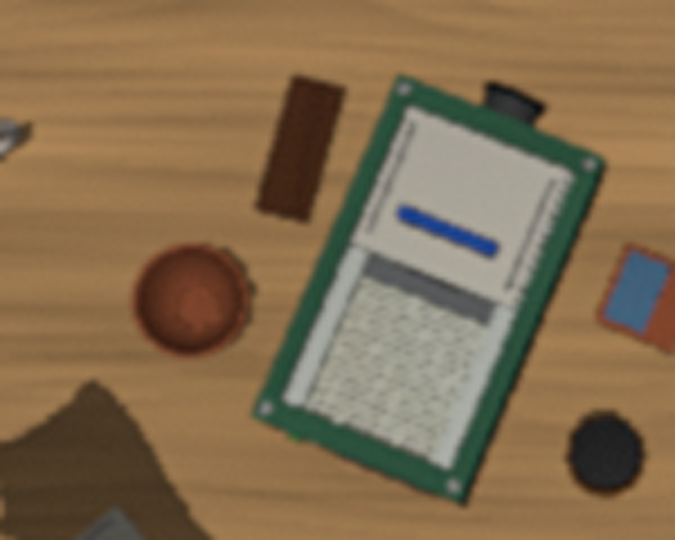

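The cover lies flat against the +x wall, with its ridge at (229,191) against the expected (230,192). The filter is uncovered, the bystanders in view are where they were, and the arm is clear. Handing in.

```bash
python3 - <<'E'
from cell import ctrl
print(ctrl.close_job(), ctrl.get_obs()["contact_force"])
E
```

```text
the job is handed in; nothing more can be done
the job is handed in; nothing more can be done
```

I pressed the orange tab fully in, pushed the cover along its rails by the blue ridge to the end stop, backed off, and handed the job in at about 8 s. No verdict is reported.

- **Tab:** the fingertips stopped at z = 56 mm, and the pictures then showed the tab level with the grey ledge while the cover was still on its seat. The tab detector found nothing after that, so this rests on the height reading and the pictures.
- **Cover:** the force rose to about 22 N with the tool within 1 mm of where the end stop should be. In the last pictures the ridge is within 2 pixels of its expected end position in both views. The cover lies flat and the filter is uncovered.
- **Surroundings:** the fingers were clear of everything, at about z = 200 mm. The bowl, jar, rib and tile look unmoved by eye. I did not measure any bystander's position, and the mug, puck and brush got no close final check, though the arm never went near the mug or puck; I never picked out the brush in the pictures.
- **Small disagreements:** the two cameras differed by about 2 mm and 0.9° on the extractor's pose. The tool drifted by a few millimetres and about 1.5° of tilt while moving, which I partly corrected and which caused no trouble.

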